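# Square up and top a stack of stockroom boxes

## Task

The middle box was put down askew on the bottom box: push it along until its four feet drop into the recesses of the lid below, keeping the bottom box in its place. Then set the box with the handle squarely on top of that, with its feet down in the recesses of the middle box's lid, and let go. Don't drop or tip any box, and leave the parts bin, the carton and the row of breakers alone.

Things in the scene. Friction and masses are not known exactly. Their poses are not given: they have to be found in the camera images.
- low_box: Bottom box of the stack, loose on the table, 3 kg: blue, grey lid, 190 mm long (its x) by 150 mm wide (its y), straight upright sides. Four tapered feet 10 mm high, 10 mm across at the tip, 18 at the root, at x = +-62, y = +-42 mm. 104 mm high over all. Origin: centre of the underside, level with the feet's tips; z up. Yaw up to 0.5 rad either way.
- low_box_lid (a point): Centre of the top of the bottom box's lid, 104 mm above that box's origin, same axes. Four square recesses in the lid, 22 mm wide and 8 mm deep, lie at x = +-62, y = +-42 mm; a seated foot has 2 mm of play all round.
- mid_box: Middle box, askew on the lid, about 0.6 kg, too wide to grip: length, width, feet as the bottom box, 76 mm high over all. Origin: centre of the underside, level with the feet's tips. At first it stands beside the recesses, 18 to 26 mm off to the bottom box's +y, up to 22 mm either way in x, turned up to 0.08 rad, origin 104 mm above the bottom box's. Seated: 96 mm above it, centred and parallel.
- mid_box_lid (a point): Centre of the top of the middle box's lid, 76 mm above that box's origin, same axes; with the same four recesses as the bottom box's lid.
- top_box_center (a point): Box with a handle, alone on the table, about 0.5 kg: length (x), width (y) and feet as the others, plain lid with a black bar handle. This point is the centre of the box, 40 mm above the feet's tips and 40 mm below the lid's top. Seated on the middle box it is 108 mm above that box's origin, centred and parallel, either way round.
- top_box_handle (a point): Centre of that box's handle: a straight bar 124 mm long (along the box's x), 16 mm wide (y) and 16 mm high, on two end posts, 72 mm above the centre of the box; the space between bar and lid is 24 mm high and 96 mm long.
- parts_bin: Bystander: open blue parts bin, 150 x 100 x 70 mm; origin at the centre of its underside.
- carton: Bystander: small cardboard carton, 110 x 80 x 60 mm; origin at the centre of its underside.
- breaker_row: Bystander: five white circuit breakers with black toggles on a steel rail, 60 x 150 x 73 mm (long side along its y); origin at the centre of its underside.
There are look-alikes about, which are no part of the job. Leave any red or yellow look-alike of the mid_box alone.

How it is judged:
On the way, in this order (a step that is already met when the one before it is completed fails the run):
1. the middle box's feet are down in the recesses of the bottom box's lid, before the box with the handle is put on (horizontal distance between mid_box and low_box below 0.005 m and z of mid_box in the frame of low_box between 0.09 and 0.0985 m and angle between the x axis of mid_box and the x axis of low_box, either way round below 0.05 rad and contact force between top_box and mid_box below 0.1 N), for 0.2 s.
2. the box with the handle is seated in the recesses of the middle box's lid (horizontal distance between mid_box and low_box below 0.005 m and z of mid_box in the frame of low_box between 0.09 and 0.0985 m and angle between the x axis of mid_box and the x axis of low_box, either way round below 0.05 rad and horizontal distance between top_box_center and mid_box below 0.005 m and z of top_box_center in the frame of mid_box between 0.102 and 0.1105 m and angle between the x axis of top_box_center and the x axis of mid_box, either way round below 0.05 rad), for 0.2 s.
At the end, for the whole second after the job is handed in: The middle box sits on the bottom box and the handled box on the middle box, each centred within 5 mm, parallel within 0.05 rad (either way round), feet within 2.5 mm of fully down in the recesses; all at rest, let go, the bottom box within 40 mm of its start (all of step 2 and linear speed of each of low_box, mid_box, top_box below 0.02 m/s and distance of low_box from where it was at the start of the episode below 0.04 m); the robot touches nothing.
It fails at once if the bottom box is shoved more than 40 mm from its place (distance of low_box from where it was at the start of the episode above 0.04 m).
It fails at once if a box is tipped by more than 0.4 rad (angle between any of low_box, mid_box, top_box's own z axis and vertical above 0.4 rad).
It fails at once if a box is dropped: it falls freely, out of the fingers, faster than 0.8 m/s ((linear speed of mid_box above 0.8 m/s and contact force between the fingers and mid_box below 0.05 N) or (linear speed of top_box above 0.8 m/s and contact force between the fingers and top_box below 0.05 N)).
It fails at once if the parts bin, the carton or the breakers are shifted by more than 30 mm (distance of any of parts_bin, carton, breaker_row from where it was at the start of the episode above 0.03 m).
It also fails if it takes over 67 s, if anything falls off the work surface, if the arm or the gripper's body presses on something with over 40 N, if the wrist force passes 120 N, or if a joint passes its speed limit or range.

## Robot

A 6-joint arm with a two-finger parallel gripper is mounted at the origin on the work surface. World frame = base frame: x ahead of the robot, y to its left, z up, the work surface at z = 0. Lengths are in m, angles in rad, forces in N, time in s.
With the tool pointing down it reaches from about 0.35 to 0.775 m from the base axis. Payload 7.3 kg.
Tool frame: the origin (TCP) lies at the very end of the fingers, on their centre line; the grasp point (between the pads) lies 19 mm behind it; z points along the fingers, x is the direction in which the jaws open and shut, and the axes are right-handed (so a half turn about z gives the same grasp; the last joint's range is limited). The gripper opens to 92 mm and grips with 3 to 60 N. Pads are 19 mm wide; open, the fingers measure 130 mm over their backs; the gripper's body (75 mm by 190 mm) begins 47 mm behind the grasp point.
Start: joints at [1.006, 0.342, 1.524, -0, 1.275, -0.146], TCP at [0.213, 0.48, 0.227] pointing down, gripper open.
Joint ranges: [-2.53, 2.53], [-0.77, 2.02], [0.04, 2.7], [-1, 4.14], [0.28, 2.66], [-3.11, 3.11]. Speed limits (rad/s): [2.57, 2.57, 3.14, 3.14, 3.14, 3.14].

## Interface

Orientations are given as [roll, pitch, yaw] about the fixed x, y, z axes, in that order (R = Rz(yaw) Ry(pitch) Rx(roll)).
In Python, from cell import observe, read_camera, camera_params, hand_in gives the robot as it stands.
- The arm moves only by the tool apply_moves, never from a script. Its argument "increments" is a list of rows, each an object with "grip": the opening, from 0 (shut) to 1 (fully open); "linear": the shift along the world's x, y, z in mm, a list of three; "turn": the turn, a rotation vector about the world's x, y, z in units of 6 degrees (1.0 is 6 degrees), a list of three. A call has 1 to 10 rows; each row is the pose to reach, as a shift and turn from the pose commanded when the call began; what a row does not reach only later rows make up. A row lasts 1/10 s, in which the tool goes at most 50 mm and 8.59 degrees, less where a joint would pass 70% of its speed; a pose out of reach is approached as far as the arm can. A call with a gripper value outside its range is refused whole. The fingers move at their own pace and stop on an object; "grip_force" is the grip in N (left out, the last holds). Time passes only in rows, so rows that repeat a pose let the fingers close. It gives the time, the measured TCP pose, the force and the opening at its end, in the units of the state.
- observe(): the state, without advancing time (a new reading comes with each control period).
- read_camera(name): name is "scene" or "side" or "wrist"; returns the picture (400x640x3 uint8, red, green, blue); there is no depth.
- camera_params(name): a dict with "camera_matrix" (3x3 intrinsics, pixels), "k1" (the pictures are not rectified: a ray, as slopes to the right and down, at radius r is drawn at 1 + k1 r^2 times it, then the intrinsics apply), "world_to_cam" (4x4, takes a point from world to camera coordinates); the wrist camera has in their place "hand_eye" (4x4, takes a point from camera to tool coordinates, whose origin is the TCP and whose axes are the tool frame's). Camera axes: x right, y up, looking along -z (the intrinsics and any distortion apply to the point x, -y, -z); pixel columns grow to the right and rows downward; lengths in m; the calibration is good to about 2 mm. A picture is of the moment at which its call begins: read the wrist's pose just before it. camera_params takes no time and is no camera call.
- hand_in(): hands the job in, once; it reports no verdict.
The state is a dict: "time": time; "qpos": joint angles; "qvel": joint speeds; "joint_efforts": joint torques, N m; "tool_pos": TCP position; "tool_rot": TCP orientation; "contact_force": force on the tool from outside, world axes, zero at the start; "torque": the same for the moment, N m; "opening": finger opening in m.
Only numpy, scipy, OpenCV 4.12 (cv2) and the standard library are available. Lean on these libraries where they do the work, as an engineer would, in place of code of your own. Each camera call takes 0.05 s, during which the arm holds its last target.

## Working session

There is one attempt and no reset: what is moved stays moved. The work goes in short steps, Python scripts to look and compute and a tool call to move; the robot and the scene stay as the last step left them, time stands still between calls to the robot, and variables do not carry over. Pictures are saved under pics/ and viewed, and the job is handed in when it is done.

Besides the shell and the picture viewer there is one more tool, called after "Emit:" as a command line: name --argument value ..., lists and objects as JSON in quotes. apply_moves: Moves the arm, as the interface text tells. Its arguments: {"type":"object","properties":{"increments":{"type":"array","items":{"type":"object","properties":{"grip":{"type":"number"},"linear":{"type":"array","items":{"type":"number"}},"turn":{"type":"array","items":{"type":"number"}}}}},"grip_force":{"type":"number"}},"required":["increments"]}

```bash
mkdir -p pics; ls; python3 - <<'E'
from cell import *
import cv2
s=observe();print(s['time'],s['tool_pos'],s['tool_rot'],s['contact_force'],s['opening'])
for n in ['scene','side','wrist']:
    im=read_camera(n); cv2.imwrite(f'pics/{n}0.png',im[:,:,::-1]); p=camera_params(n); print(n,{k:(v.round(4).tolist() if hasattr(v,'round') else v) for k,v in p.items()})
E
```

```text
pics
0.0 [0.21325403 0.47929112 0.22605708] [-3.14138835e+00  1.51297536e-03  1.15200667e+00] [-0.45712963  0.20224776 -0.34511952] 0.09188366044758349
scene {'camera_matrix': [[447.1524, 0.0, 315.6478], [0.0, 447.1524, 191.5341], [0.0, 0.0, 1.0]], 'k1': -0.11949929781879938, 'world_to_cam': [[-0.0377, 0.9992, 0.0118, -0.0654], [-0.8641, -0.0385, 0.5019, 0.4121], [0.5019, 0.0088, 0.8649, -2.0397], [0.0, 0.0, 0.0, 1.0]]}
side {'camera_matrix': [[461.2234, 0.0, 321.7718], [0.0, 461.2234, 201.3816], [0.0, 0.0, 1.0]], 'k1': -0.09858623197228072, 'world_to_cam': [[-0.597, -0.8022, 0.0101, 0.3949], [0.4547, -0.3281, 0.828, -0.3193], [-0.6609, 0.4989, 0.5606, -1.5301], [0.0, 0.0, 0.0, 1.0]]}
wrist {'camera_matrix': [[286.0764, 0.0, 319.5504], [0.0, 286.0764, 200.9864], [0.0, 0.0, 1.0]], 'k1': 0.0005135828881512286, 'hand_eye': [[1.0, -0.0003, -0.0005, -0.0002], [-0.0005, -0.9617, -0.2741, -0.0739], [-0.0003, 0.2741, -0.9617, -0.1569], [0.0, 0.0, 0.0, 1.0]]}
```

View pics/scene0.png

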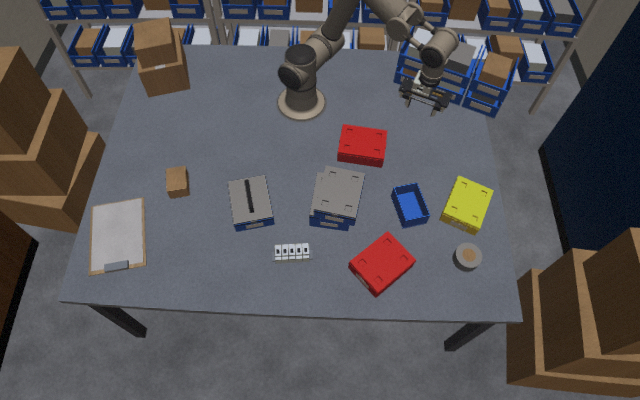

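View pics/side0.png

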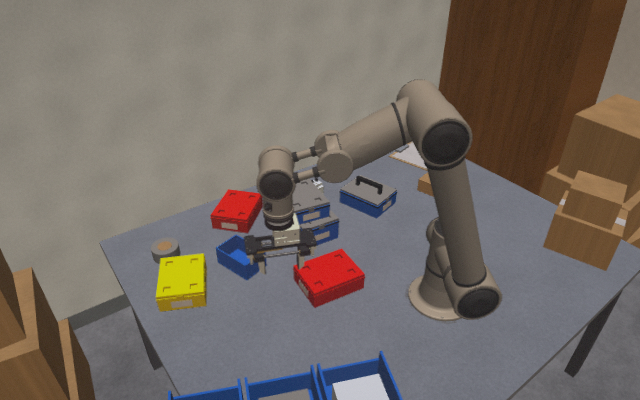

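View pics/wrist0.png

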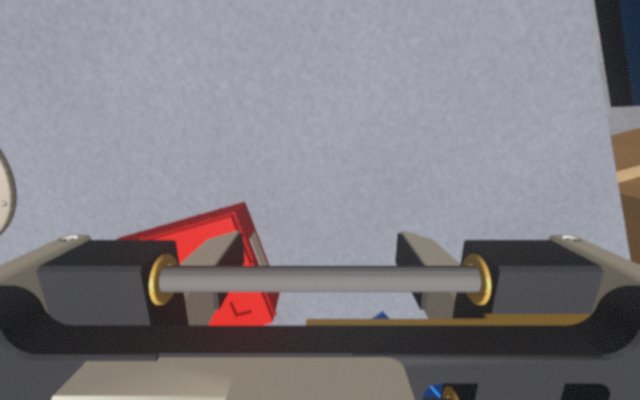

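The scene view shows the stack at about (338,197), with a grey lid over blue. The handled box is at (250,202), the breakers at (292,252), the bin at (410,205) and the carton at (177,181). I'll zoom in next.

```bash
cat > h.py <<'E'
import numpy as np, cv2
from cell import *
from scipy.spatial.transform import Rotation as Ro
def cam(n,s=None):
    p=camera_params(n); K=np.array(p['camera_matrix']); k=p['k1']
    if n=='wrist':
        T=np.eye(4);T[:3,:3]=Ro.from_euler('xyz',s['tool_rot']).as_matrix();T[:3,3]=s['tool_pos']
        C=T@np.array(p['hand_eye'])
    else: C=np.linalg.inv(np.array(p['world_to_cam']))
    return K,k,C
def ray(c,uv):
    K,k,C=c
    uv=np.array(uv,float).reshape(-1,1,2)
    s=cv2.undistortPoints(uv,K,np.array([k,0,0,0.])).reshape(-1,2)
    d=np.c_[s[:,0],-s[:,1],-np.ones(len(s))]@C[:3,:3].T
    return C[:3,3],d
def onz(c,uv,z):
    o,d=ray(c,uv); return o+d*((z-o[2])/d[:,2])[:,None]
def proj(c,P):
    K,k,C=c; q=(np.atleast_2d(P)-C[:3,3])@C[:3,:3]
    s=np.c_[q[:,0]/-q[:,2],-q[:,1]/-q[:,2]]; s=s*(1+k*(s**2).sum(1))[:,None]
    return s@K[:2,:2].T+K[:2,2]
def shot(n,name,box=None,f=1):
    s=observe(); im=read_camera(n); cv2.imwrite(f'pics/{name}_raw.png',im[:,:,::-1])
    if box:
        x0,y0,x1,y1=box; v=cv2.resize(im[y0:y1,x0:x1],None,fx=f,fy=f,interpolation=cv2.INTER_CUBIC)
    else: v=im
    cv2.imwrite(f'pics/{name}.png',v[:,:,::-1]); return s,im,cam(n,s)
E
python3 - <<'E'
from h import *
im=cv2.imread('pics/scene0.png')
v=im[150:250,220:380]; cv2.imwrite('pics/sc0z.png',cv2.resize(v,None,fx=5,fy=5,interpolation=cv2.INTER_CUBIC))
c=cam('scene')
print(onz(c,[[338,197]],.18),onz(c,[[250,200]],.08),onz(c,[[292,252],[410,205],[177,181],[362,145],[382,262]],.05))
E
```

```text
[[0.59649251 0.16512237 0.18      ]] [[ 0.5676802  -0.16253349  0.08      ]] [[ 0.75903662  0.00785137  0.05      ]
 [ 0.54607694  0.45039873  0.05      ]
 [ 0.47832871 -0.4698733   0.05      ]
 [ 0.26952182  0.26841309  0.05      ]
 [ 0.78449167  0.33344763  0.05      ]]
```

View pics/sc0z.png

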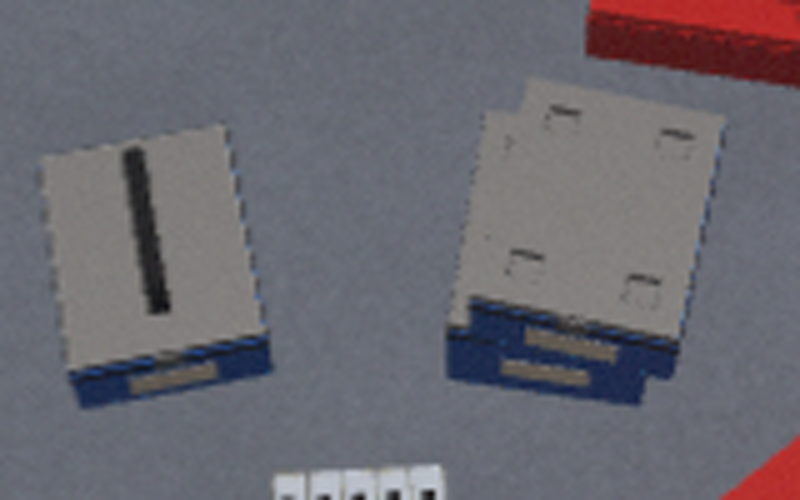

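Emit:
apply_moves --increments '[{"grip": 1, "linear": [50, -60, 120], "turn": [0, 0, 1]}, {"grip": 1, "linear": [50, -60, 120], "turn": [0, 0, 1]}, {"grip": 1, "linear": [50, -60, 120], "turn": [0, 0, 1]}, {"grip": 1, "linear": [407, -480, 175], "turn": [0, 0, 4]}, {"grip": 1, "linear": [407, -480, 175], "turn": [0, 0, 4]}, {"grip": 1, "linear": [407, -480, 175], "turn": [0, 0, 4]}, {"grip": 1, "linear": [407, -480, 175], "turn": [0, 0, 4]}, {"grip": 1, "linear": [407, -480, 175], "turn": [0, 0, 4]}, {"grip": 1, "linear": [407, -480, 175], "turn": [0, 0, 4]}, {"grip": 1, "linear": [407, -480, 175], "turn": [0, 0, 4]}]'

```text
time: 1.15
tool_pos: [0.4816, 0.1627, 0.3803]
tool_rot: [-3.141, -0.0, 1.571]
contact_force: [0.6, 1.9, 0.6]
opening: 0.0918
```

Emit:
apply_moves --increments '[{"grip": 1, "linear": [138, -100, 20], "turn": [0, 0, 0]}, {"grip": 1, "linear": [138, -163, 20], "turn": [0, 0, 0]}, {"grip": 1, "linear": [138, -163, 20], "turn": [0, 0, 0]}, {"grip": 1, "linear": [138, -163, 20], "turn": [0, 0, 0]}, {"grip": 1, "linear": [138, -163, 20], "turn": [0, 0, 0]}, {"grip": 1, "linear": [138, -163, 20], "turn": [0, 0, 0]}, {"grip": 1, "linear": [138, -163, 20], "turn": [0, 0, 0]}]'

```text
time: 1.85
tool_pos: [0.6185, 0.0018, 0.3996]
tool_rot: [-3.14, -0.001, 1.571]
contact_force: [-1.6, 0.3, 0.4]
opening: 0.0917
```

```bash
python3 - <<'E'
from h import *
s,im,c=shot('wrist','w1'); print(s['time'],s['tool_pos'],s['tool_rot'])
np.save('w1.npy',np.r_[s['tool_pos'],s['tool_rot']])
E
```

```text
1.85 [0.61851083 0.00177548 0.39958674] [-3.14032810e+00 -6.95114894e-04  1.57060433e+00]
```

View pics/w1.png

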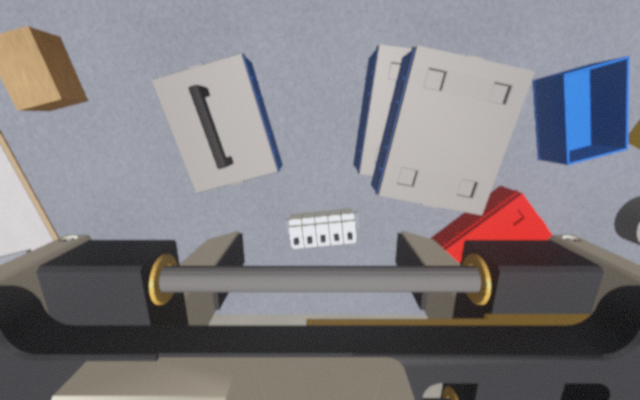

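The wrist view shows the handled box's lid (155–280, 55–190), the middle lid (375–533, 47–213) and a strip of the low lid to its left (355–410, 45–175). I'll mask the grey lids.

```bash
python3 - <<'E'
from h import *
im=cv2.imread('pics/w1_raw.png')
z=cv2.resize(im[30:225,340:550],None,fx=3.8,fy=3.0*1,interpolation=cv2.INTER_CUBIC); cv2.imwrite('pics/w1z.png',cv2.resize(im[30:225,340:550],None,fx=3,fy=3,interpolation=cv2.INTER_CUBIC))
for p in [(460,130),(390,100),(368,130),(230,120),(300,150),(330,60)]: print(p,im[p[1],p[0]], im[p[1]-3:p[1]+3,p[0]-3:p[0]+3].mean((0,1)).round())
b=im.astype(int)
m=((b[:,:,0]-b[:,:,2]<8)&(b.sum(2)>350)).astype(np.uint8)*255
m=cv2.morphologyEx(m,cv2.MORPH_OPEN,np.ones((3,3)));m=cv2.morphologyEx(m,cv2.MORPH_CLOSE,np.ones((5,5)))
cv2.imwrite('pics/m1.png',m)
E
```

```text
(460, 130) [183 184 190] [181. 184. 189.]
(390, 100) [177 177 180] [169. 166. 169.]
(368, 130) [187 191 195] [172. 169. 172.]
(230, 120) [181 185 188] [182. 184. 189.]
(300, 150) [171 160 158] [170. 159. 156.]
(330, 60) [171 161 156] [170. 160. 156.]
```

View pics/m1.png

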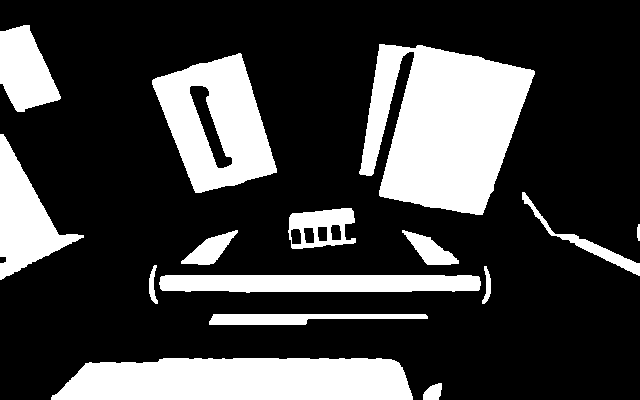

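View pics/w1z.png

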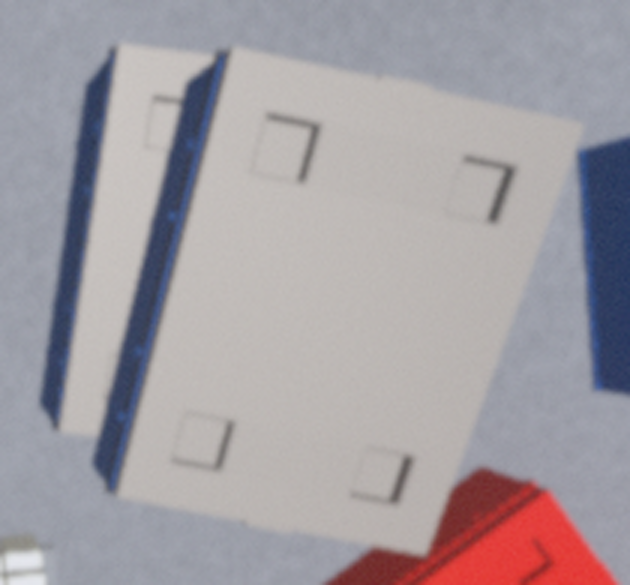

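```bash
cat >> h.py <<'E'
def gmask(im): # im RGB
    b=im.astype(int)
    m=((b[:,:,2]-b[:,:,0]<8)&(b.sum(2)>350)).astype(np.uint8)*255
    m=cv2.morphologyEx(m,cv2.MORPH_OPEN,np.ones((3,3)));return cv2.morphologyEx(m,cv2.MORPH_CLOSE,np.ones((5,5)))
def lid(c,im,pt,z,pr=True):
    m=gmask(im); n,l=cv2.connectedComponents(m); L=l[pt[1],pt[0]]; assert L>0
    ct=max(cv2.findContours((l==L).astype(np.uint8),cv2.RETR_EXTERNAL,cv2.CHAIN_APPROX_NONE)[0],key=len)
    P=onz(c,ct.reshape(-1,2),z)[:,:2]
    (x,y),(w,h),a=cv2.minAreaRect((P*1000).astype(np.float32))
    bx=cv2.boxPoints(((x,y),(w,h),a)); e=[bx[1]-bx[0],bx[2]-bx[1]]; e=max(e,key=np.linalg.norm); yaw=np.arctan2(e[1],e[0]); yaw=(yaw+np.pi/2)%np.pi-np.pi/2
    if pr: print('ctr',round(x,1),round(y,1),'size',round(w,1),round(h,1),'yaw',round(yaw,4))
    return np.array([x,y]),yaw,P*1000
E
python3 - <<'E'
from h import *
t=np.load('w1.npy'); s=dict(tool_pos=t[:3],tool_rot=t[3:]); c=cam('wrist',s)
im=cv2.imread('pics/w1_raw.png')[:,:,::-1]
lid(c,im,(460,130),.18); lid(c,im,(250,120),.08)
_,_,P=lid(c,im,(380,100),.104)
# low left edge: project onto approx axes
hull=cv2.convexHull(P.astype(np.float32)).reshape(-1,2)
ap=cv2.approxPolyDP(cv2.convexHull(P.astype(np.float32)),4,True).reshape(-1,2); print(ap.round(1))
yaw=-.2
for _ in range(6):
    u=np.array([np.cos(yaw),np.sin(yaw)]);v=np.array([-u[1],u[0]])
    q=P@np.c_[u,v]
    mid=(q[:,0]>q[:,0].min()+15)&(q[:,0]<q[:,0].max()-15)
    sel=mid&(q[:,1]<np.interp(q[:,0],q[mid,0],q[mid,1]*0+np.percentile(q[mid,1],45)))
    A=np.polyfit(q[sel,0],q[sel,1],1); 
    r=q[sel,1]-np.polyval(A,q[sel,0]); yaw+=np.arctan(A[0]); 
u=np.array([np.cos(yaw),np.sin(yaw)]);v=np.array([-u[1],u[0]]);q=P@np.c_[u,v]
edge=np.median(q[sel,1]); x0,x1=q[:,0].min(),q[:,0].max()
print('low yaw',yaw,'len',x1-x0,'edge',edge,r.std(),'ctr',u*(x0+x1)/2+v*(edge+75))
E
```

```text
ctr 562.2 152.5 size 193.3 192.7 yaw 1.3993
ctr 557.1 -164.3 size 193.5 147.9 yaw 0.2575
ctr 565.7 183.0 size 232.3 231.6 yaw 1.3993
[[441.   86.7]
 [626.6  65.3]
 [664.7 101.1]
 [695.8 273.1]
 [476.3 314.8]
 [442.2 148.1]]
low yaw -0.11271745974984854 len 239.26163764518958 edge 137.2102080696033 13.242291458608282 ctr [562.79872885 149.85819402]
```

```bash
sed -i 's/return cv2.morphologyEx(m,cv2.MORPH_CLOSE,np.ones((5,5)))/return m/' h.py
cat > low.py <<'E'
from h import *
def low(c,im,pt,z,side=-1,yaw=-.17):
    m=gmask(im); n,l=cv2.connectedComponents(m); L=l[pt[1],pt[0]]; assert L>0
    ct=max(cv2.findContours((l==L).astype(np.uint8),cv2.RETR_EXTERNAL,cv2.CHAIN_APPROX_NONE)[0],key=len)
    P=onz(c,ct.reshape(-1,2),z)[:,:2]*1000
    for _ in range(5):
        u=np.array([np.cos(yaw),np.sin(yaw)]);v=np.array([-u[1],u[0]]);q=P@np.c_[u,v]
        mid=(q[:,0]>q[:,0].min()+12)&(q[:,0]<q[:,0].max()-12)
        sel=mid&(q[:,1]<q[mid,1].min()+6)
        A=np.polyfit(q[sel,0],q[sel,1],1); yaw+=np.arctan(A[0])
    u=np.array([np.cos(yaw),np.sin(yaw)]);v=np.array([-u[1],u[0]]);q=P@np.c_[u,v]
    e=np.median(q[sel,1]);x0,x1=q[:,0].min(),q[:,0].max()
    print('low yaw',yaw.round(4),'len',x1-x0,'n',sel.sum(),'ctr',u*(x0+x1)/2+v*(e+75))
    return u*(x0+x1)/2+v*(e+75),yaw
E
python3 - <<'E'
from low import *
t=np.load('w1.npy'); s=dict(tool_pos=t[:3],tool_rot=t[3:]); c=cam('wrist',s)
im=cv2.imread('pics/w1_raw.png')[:,:,::-1]
a,y,_=lid(c,im,(460,130),.18); lid(c,im,(250,120),.08)
L,ly=low(c,im,(380,100),.104)
R=np.array([[np.cos(ly),np.sin(ly)],[-np.sin(ly),np.cos(ly)]]); print('offset in low frame',R@(a-L),y-ly)
E
```

```text
ctr 565.9 173.3 size 151.8 192.9 yaw -0.1895
ctr 557.1 -164.3 size 193.5 147.9 yaw 0.2575
low yaw -0.1106 len 190.15694346528085 n 114 ctr [542.52740264 151.37816184]
offset in low frame [20.80768747 24.32247801] -0.07887995026182047
```

Emit:
apply_moves --increments '[{"grip": 1, "linear": [75, 80, -60], "turn": [0, 0, -1.06]}, {"grip": 1, "linear": [75, 155, -120], "turn": [0, 0, -1.06]}, {"grip": 1, "linear": [75, 155, -140], "turn": [0, 0, -1.06]}, {"grip": 1, "linear": [75, 155, -140], "turn": [0, 0, -1.06]}, {"grip": 1, "linear": [75, 155, -140], "turn": [0, 0, -1.06]}, {"grip": 1, "linear": [75, 155, -180], "turn": [0, 0, -1.06]}, {"grip": 1, "linear": [75, 155, -220], "turn": [0, 0, -1.06]}, {"grip": 1, "linear": [75, 155, -255], "turn": [0, 0, -1.06]}, {"grip": 1, "linear": [75, 155, -269], "turn": [0, 0, -1.06]}, {"grip": 1, "linear": [75, 155, -269], "turn": [0, 0, -1.06]}]'

```text
time: 2.9
tool_pos: [0.6927, 0.1566, 0.1301]
tool_rot: [-3.139, 0.001, 1.46]
contact_force: [-0.3, -0.6, 0.5]
opening: 0.092
```

```bash
python3 - <<'E'
from h import *
s,im,c=shot('wrist','w2'); print(s['time'],s['tool_pos'],s['tool_rot'])
s,im,c=shot('scene','s2',(260,130,420,250),5)
E
```

```text
2.9 [0.69273962 0.15657436 0.1301149 ] [-3.13866659e+00  7.38879175e-04  1.46037026e+00]
```

View pics/w2.png

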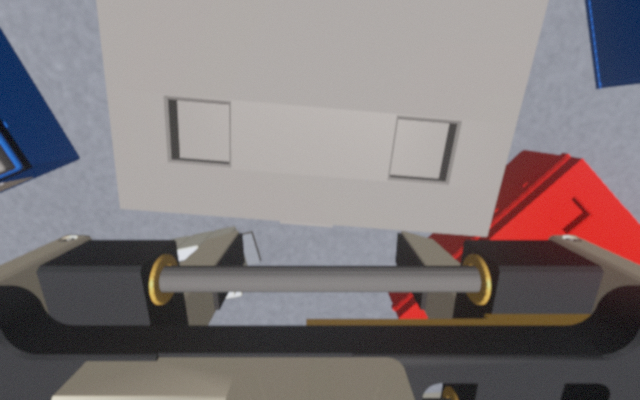

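View pics/s2.png

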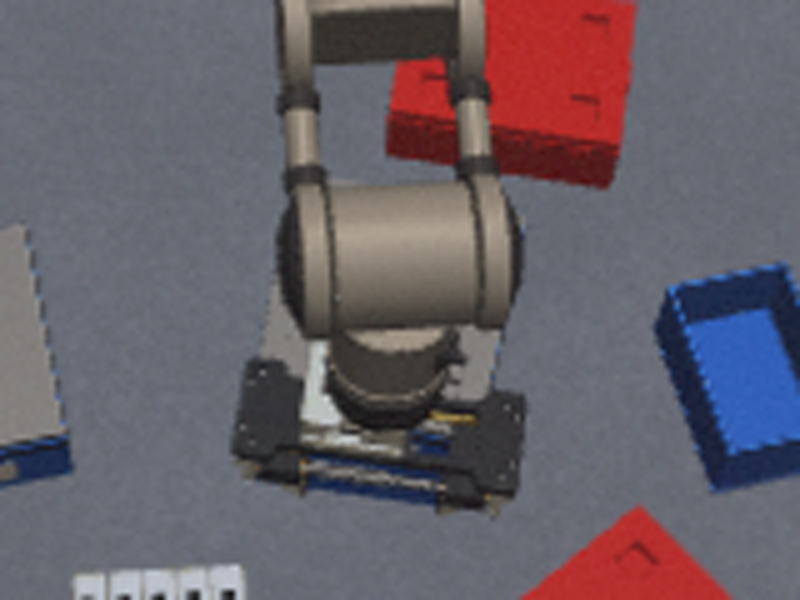

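In the wrist view the fingers are clear of the lid's near edge (row 205–232), and both near recesses are visible at (200,130) and (423,148). I'll push along the low box's −x.

Emit:
apply_moves --increments '[{"grip": 1, "linear": [-6, 0.7, 0], "turn": [0, 0, 0]}, {"grip": 1, "linear": [-12, 1.3, 0], "turn": [0, 0, 0]}, {"grip": 1, "linear": [-16, 1.8, 0], "turn": [0, 0, 0]}, {"grip": 1, "linear": [-20, 2.2, 0], "turn": [0, 0, 0]}, {"grip": 1, "linear": [-23, 2.5, 0], "turn": [0, 0, 0]}, {"grip": 1, "linear": [-26, 2.9, 0], "turn": [0, 0, 0]}, {"grip": 1, "linear": [-29, 3.2, 0], "turn": [0, 0, 0]}, {"grip": 1, "linear": [-32, 3.5, 0], "turn": [0, 0, 0]}, {"grip": 1, "linear": [-35, 3.9, 0], "turn": [0, 0, 0]}, {"grip": 1, "linear": [-35, 3.9, 0], "turn": [0, 0, 0]}]'

```text
time: 4.0
tool_pos: [0.6593, 0.1606, 0.1321]
tool_rot: [3.139, -0.001, 1.46]
contact_force: [3.8, 1.2, 3.3]
opening: 0.0917
```

```bash
python3 - <<'E'
from h import *
s,im,c=shot('wrist','w3'); print(s['time'],s['tool_pos'],s['tool_rot'])
E
```

```text
4.0 [0.65934296 0.16061473 0.13209199] [ 3.13923465e+00 -9.34972375e-04  1.45971718e+00]
```

View pics/w3.png

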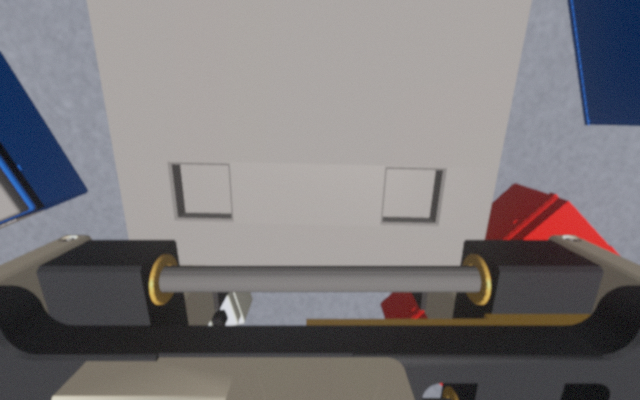

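```bash
cat > rec.py <<'E'
from h import *
def rec(c,A,B,z,ly=-.1106,L=(542.5,151.4),sx=62):
    "corner lists of -y and +y recess at mid x=+62"
    a=onz(c,A,z)[:,:2].mean(0)*1000;b=onz(c,B,z)[:,:2].mean(0)*1000
    R=np.array([[np.cos(ly),np.sin(ly)],[-np.sin(ly),np.cos(ly)]])
    a=R@(a-L);b=R@(b-L);d=b-a; yaw=np.arctan2(-d[0],d[1]); ctr=(a+b)/2-sx*np.array([np.cos(yaw),np.sin(yaw)])
    print('sep',np.hypot(*d).round(1),'yaw rel',yaw.round(4),'ctr in low',ctr.round(1)); return ctr,yaw
E
python3 - <<'E'
from rec import *
c=cam('wrist',observe())
rec(c,[(170,163),(231,163),(231,218),(175,217)],[(386,168),(443,169),(382,221),(439,222)],.18)
im=cv2.imread('pics/w3_raw.png'); cv2.imwrite('pics/w3z.png',cv2.resize(im[140:270,120:480],None,fx=2.2,fy=2.2,interpolation=cv2.INTER_CUBIC))
E
```

```text
sep 82.6 yaw rel -0.0235 ctr in low [ 6.9 18.4]
```

View pics/w3z.png

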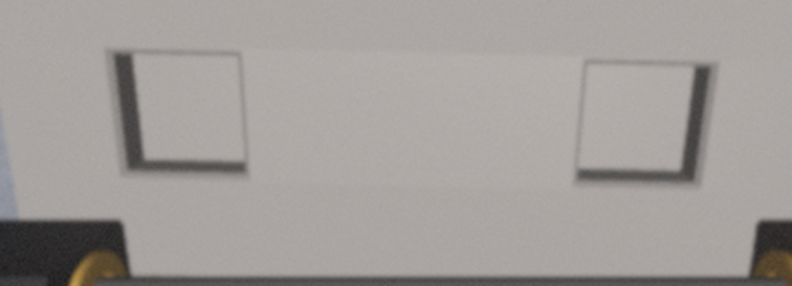

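Emit:
apply_moves --increments '[{"grip": 1, "linear": [-2, 0.2, 0], "turn": [0, 0, 0]}, {"grip": 1, "linear": [-4, 0.4, 0], "turn": [0, 0, 0]}, {"grip": 1, "linear": [-6, 0.7, 0], "turn": [0, 0, 0]}, {"grip": 1, "linear": [-7, 0.8, 0], "turn": [0, 0, 0]}, {"grip": 1, "linear": [-7, 0.8, 0], "turn": [0, 0, 0]}]'

```text
time: 4.55
tool_pos: [0.6518, 0.161, 0.1313]
tool_rot: [3.141, 0.0, 1.46]
contact_force: [4.5, 0.0, 3.0]
opening: 0.0916
```

```bash
python3 - <<'E'
from h import *
s,im,c=shot('wrist','w4',(120,140,480,270),2.2); print(s['time'],s['tool_pos'],s['tool_rot'])
E
```

```text
4.55 [0.65175487 0.16100506 0.13132003] [3.14128752e+00 2.94194010e-04 1.46017944e+00]
```

View pics/w4.png

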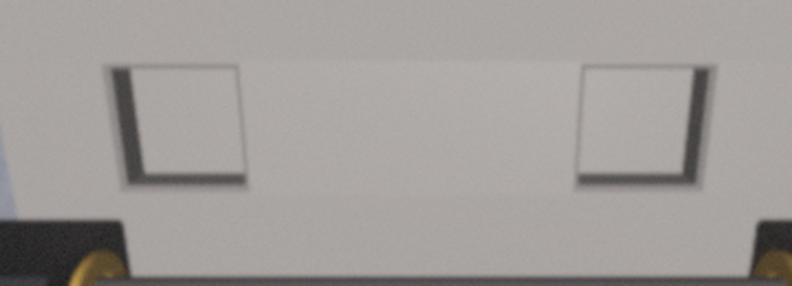

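```bash
python3 - <<'E'
from rec import *
c=cam('wrist',observe())
o=np.array([120,140])
f=lambda l:np.array(l)/2.2+o
rec(c,f([(107,65),(238,66),(246,188),(124,189)]),f([(581,66),(716,66),(702,188),(577,189)]),.18)
E
```

```text
sep 82.9 yaw rel -0.0003 ctr in low [ 1.4 16.5]
```

Emit:
apply_moves --increments '[{"grip": 1, "linear": [20, -2, 0], "turn": [0, 0, 0]}, {"grip": 1, "linear": [20, -2, 50], "turn": [0, 0, 0]}, {"grip": 1, "linear": [20, -2, 100], "turn": [0, 0, 1.4]}, {"grip": 1, "linear": [10, 5, 130], "turn": [0, 0, 2.8]}, {"grip": 1, "linear": [-5, 25, 130], "turn": [0, 0, 4.2]}, {"grip": 1, "linear": [-25, 45, 130], "turn": [0, 0, 5.6]}, {"grip": 1, "linear": [-45, 65, 130], "turn": [0, 0, 7.0]}, {"grip": 1, "linear": [-65, 90, 130], "turn": [0, 0, 8.4]}, {"grip": 1, "linear": [-95, 110, 130], "turn": [0, 0, 9.8]}, {"grip": 1, "linear": [-95, 110, 130], "turn": [0, 0, 11.2]}]'

```text
time: 5.6
tool_pos: [0.5519, 0.2734, 0.2603]
tool_rot: [-3.138, -0.005, 2.643]
contact_force: [0.9, -0.2, 0.1]
opening: 0.0921
```

Emit:
apply_moves --increments '[{"grip": 1, "linear": [0, 0, 0], "turn": [0, 0, 1.4]}, {"grip": 1, "linear": [0, 0, -40], "turn": [0, 0, 2.8]}, {"grip": 1, "linear": [0, 0, -80], "turn": [0, 0, 3.8]}, {"grip": 1, "linear": [0, 0, -110], "turn": [0, 0, 3.8]}, {"grip": 1, "linear": [0, 0, -130], "turn": [0, 0, 3.8]}, {"grip": 1, "linear": [0, 0, -130], "turn": [0, 0, 3.8]}]'

```text
time: 6.2
tool_pos: [0.5532, 0.27, 0.1267]
tool_rot: [-3.137, -0.01, 3.031]
contact_force: [-0.4, -0.6, 1.0]
opening: 0.0917
```

```bash
python3 - <<'E'
from h import *
s,im,c=shot('wrist','w5'); print(s['time'],s['tool_pos'],s['tool_rot'],s['contact_force'])
E
```

```text
6.2 [0.55324932 0.26997017 0.12673983] [-3.13661022 -0.0101991   3.03102225] [-0.36194479 -0.58893361  0.96147551]
```

View pics/w5.png

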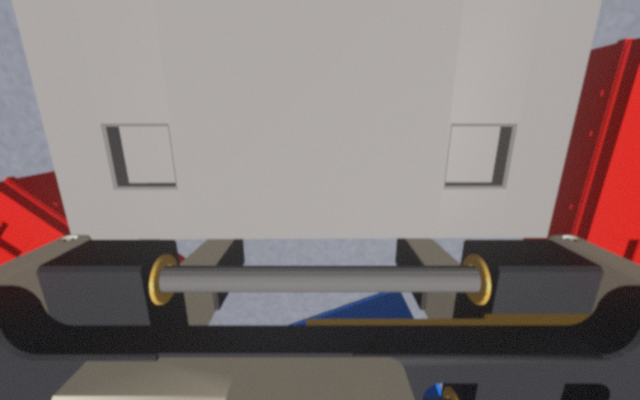

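The lid is now square to the tool, with recesses at (140,155) and (480,155). I'll push along −y.

Emit:
apply_moves --increments '[{"grip": 1, "linear": [-0.9, -8, 2], "turn": [0, 0, 0]}, {"grip": 1, "linear": [-1.5, -14, 3], "turn": [0, 0, 0]}, {"grip": 1, "linear": [-1.9, -17, 3], "turn": [0, 0, 0]}, {"grip": 1, "linear": [-2.2, -20, 3], "turn": [0, 0, 0]}, {"grip": 1, "linear": [-2.5, -22.5, 3], "turn": [0, 0, 0]}, {"grip": 1, "linear": [-2.8, -25, 3], "turn": [0, 0, 0]}, {"grip": 1, "linear": [-3, -27, 3], "turn": [0, 0, 0]}, {"grip": 1, "linear": [-3, -27, 3], "turn": [0, 0, 0]}]'

```text
time: 7.05
tool_pos: [0.5545, 0.2451, 0.1356]
tool_rot: [3.139, 0.003, 3.031]
contact_force: [0.5, 4.2, 3.8]
opening: 0.0918
```

```bash
python3 - <<'E'
from h import *
s,im,c=shot('wrist','w6'); print(s['time'],s['tool_pos'],s['tool_rot'],s['contact_force'])
E
```

```text
7.05 [0.55451846 0.24513048 0.13560236] [3.13893724e+00 2.66761306e-03 3.03079852e+00] [0.50977456 4.2353499  3.80982912]
```

View pics/w6.png

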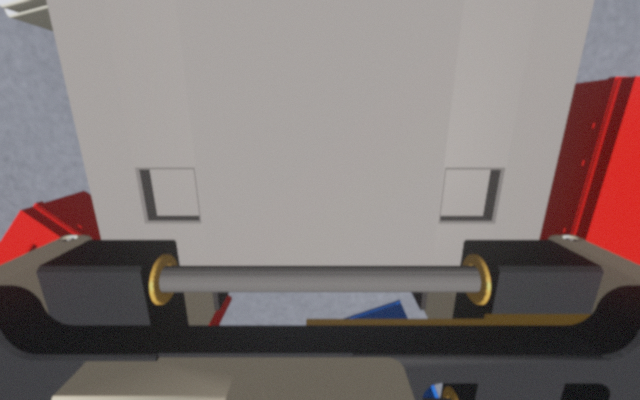

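```bash
cat > z.py <<'E'
from h import *
def zsep(c,A,B,d=124,zs=(.18,.176,.172),ly=-.1106,L=(542.5,151.4)):
    R=np.array([[np.cos(ly),np.sin(ly)],[-np.sin(ly),np.cos(ly)]])
    for z in zs:
        a=onz(c,A,z)[:,:2].mean(0)*1000;b=onz(c,B,z)[:,:2].mean(0)*1000
        a=R@(a-L);b=R@(b-L); print(z,'sep',np.hypot(*(a-b)).round(1),'rec mean low',((a+b)/2).round(1),'yaw',np.arctan2(*(b-a)[::-1]).round(4))
E
python3 - <<'E'
from z import *
c=cam('wrist',observe())
zsep(c,[(138,168),(195,168),(200,221),(147,221)],[(443,168),(502,168),(440,221),(494,221)])
s=dict(tool_pos=[0.55324932,0.26997017,0.12673983],tool_rot=[-3.13661022,-0.0101991,3.03102225])
zsep(cam('wrist',s),[(103,124),(170,124),(176,187),(117,187)],[(452,124),(517,124),(445,187),(507,187)])
E
```

```text
0.18 sep 121.7 rec mean low [ 1.5 49.5] yaw -3.1411
0.176 sep 126.0 rec mean low [ 1.5 50.6] yaw -3.1411
0.172 sep 130.4 rec mean low [ 1.5 51.7] yaw -3.1411
0.18 sep 122.4 rec mean low [ 1.  57.8] yaw 3.1406
0.176 sep 127.1 rec mean low [ 1.1 58.2] yaw 3.1406
0.172 sep 131.8 rec mean low [ 1.2 58.7] yaw 3.1406
```

Emit:
apply_moves --increments '[{"grip": 1, "linear": [-0.2, -1.5, 0], "turn": [0, 0, 0]}, {"grip": 1, "linear": [-0.3, -3, 0], "turn": [0, 0, 0]}, {"grip": 1, "linear": [-0.5, -4.5, 0], "turn": [0, 0, 0]}, {"grip": 1, "linear": [-0.6, -5.5, 0], "turn": [0, 0, 0]}, {"grip": 1, "linear": [-0.6, -5.5, 0], "turn": [0, 0, 0]}, {"grip": 1, "linear": [-0.6, -5.5, 0], "turn": [0, 0, 0]}]'

```text
time: 7.7
tool_pos: [0.5529, 0.2383, 0.1339]
tool_rot: [-3.141, -0.001, 3.03]
contact_force: [-0.1, 0.3, 0.0]
opening: 0.0919
```

```bash
python3 - <<'E'
from h import *
s,im,c=shot('wrist','w7'); print(s['time'],s['tool_pos'],s['tool_rot'],s['contact_force'])
E
```

```text
7.7 [0.55294983 0.23826567 0.13390968] [-3.14091587e+00 -8.04025779e-04  3.03044848e+00] [-0.06140041  0.29063513  0.01585736]
```

View pics/w7.png

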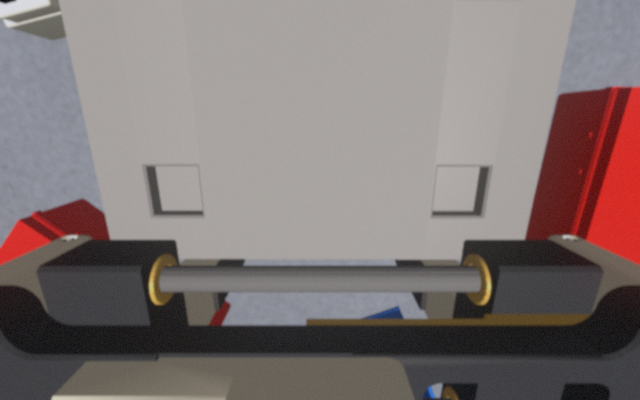

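```bash
python3 - <<'E'
from z import *
c=cam('wrist',observe())
zsep(c,[(145,165),(200,165),(203,216),(153,216)],[(435,165),(491,165),(432,216),(483,216)])
E
```

```text
0.18 sep 113.7 rec mean low [ 1.7 40.7] yaw 3.141
0.176 sep 117.8 rec mean low [ 1.7 41.7] yaw 3.141
0.172 sep 121.9 rec mean low [ 1.7 42.7] yaw 3.141
```

The push force fell to zero, and the recess spacing shows the lid about 8 mm lower: the box is seated, roughly 1.7 mm off in x and 0.7 mm in y. Next is the handled box.

Emit:
apply_moves --increments '[{"grip": 1, "linear": [1, 10, 0], "turn": [0, 0, 0]}, {"grip": 1, "linear": [2, 15, 40], "turn": [0, 0, 0]}, {"grip": 1, "linear": [2, 15, 90], "turn": [0, 0, -1]}, {"grip": 1, "linear": [2, 5, 140], "turn": [0, 0, -2]}, {"grip": 1, "linear": [2, -40, 160], "turn": [0, 0, -3.4]}, {"grip": 1, "linear": [2, -90, 160], "turn": [0, 0, -4.8]}, {"grip": 1, "linear": [2, -140, 160], "turn": [0, 0, -6.2]}, {"grip": 1, "linear": [2, -190, 160], "turn": [0, 0, -7.6]}, {"grip": 1, "linear": [2, -240, 160], "turn": [0, 0, -9]}, {"grip": 1, "linear": [2, -290, 160], "turn": [0, 0, -10.4]}]'

```text
time: 8.75
tool_pos: [0.5551, -0.0528, 0.2943]
tool_rot: [3.141, 0.0, 1.936]
contact_force: [1.4, -0.0, 0.2]
opening: 0.0917
```

Emit:
apply_moves --increments '[{"grip": 1, "linear": [2, -50, 0], "turn": [0, 0, -1.06]}, {"grip": 1, "linear": [2, -100, 0], "turn": [0, 0, -1.06]}, {"grip": 1, "linear": [2, -112, 0], "turn": [0, 0, -1.06]}, {"grip": 1, "linear": [2, -112, 0], "turn": [0, 0, -1.06]}, {"grip": 1, "linear": [2, -112, 0], "turn": [0, 0, -1.06]}]'

```text
time: 9.25
tool_pos: [0.5573, -0.1622, 0.294]
tool_rot: [-3.142, -0.001, 1.831]
contact_force: [0.2, -0.4, 0.1]
opening: 0.0918
```

```bash
python3 - <<'E'
from h import *
s,im,c=shot('wrist','w8'); print(s['time'],s['tool_pos'],s['tool_rot'],s['contact_force'])
s,im,c=shot('scene','s8',(220,130,380,250),5)
E
```

```text
9.25 [ 0.55730639 -0.16215101  0.29403042] [-3.14152146e+00 -1.03659509e-03  1.83105514e+00] [ 0.23203286 -0.38924067  0.1074928 ]
```

View pics/w8.png

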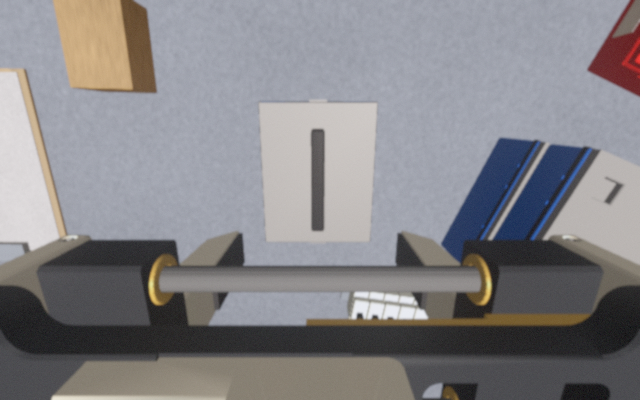

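View pics/s8.png

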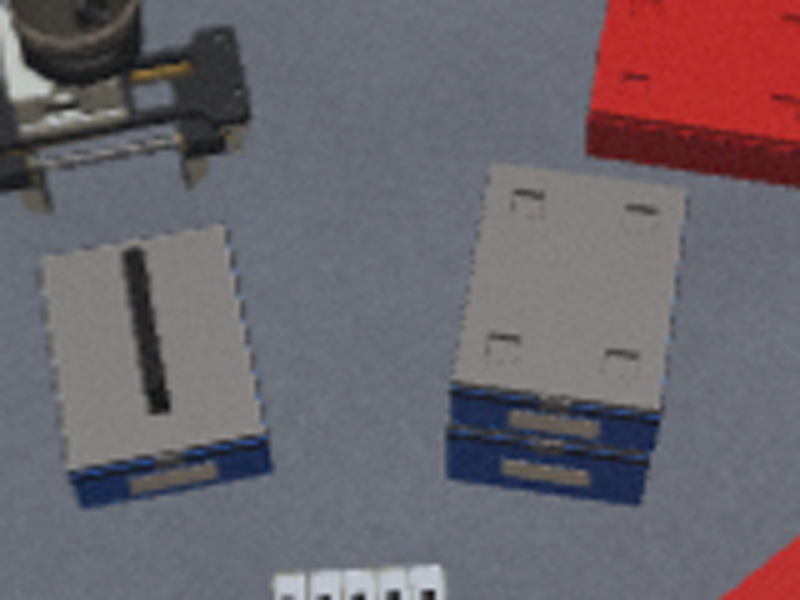

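The stack is squarely seated in the scene view. In the wrist view the handle bar runs from (318,130) to (318,230). I'll measure the handle and both lids.

```bash
python3 - <<'E'
from h import *
im=cv2.imread('pics/w8_raw.png')[:,:,::-1]
c=cam('wrist',observe())
lid(c,im,(290,170),.08)
m=np.zeros(im.shape[:2],np.uint8); m[115:240,290:350]=(im[115:240,290:350].sum(2)<250)*255
ct=max(cv2.findContours(m,cv2.RETR_EXTERNAL,cv2.CHAIN_APPROX_NONE)[0],key=len)
P=onz(c,ct.reshape(-1,2),.12)[:,:2]*1000
print('handle',cv2.minAreaRect(P.astype(np.float32)))
i=cv2.imread('pics/s8_raw.png')[:,:,::-1]; cs=cam('scene')
b=i.astype(int); print(i[195,335],i[180,300],i[215,250])
for pt,z in [((335,190),.172),((245,210),.08)]:
  for th in (0,8,4):
    mm=((b[:,:,2]-b[:,:,0]<th)&(b.sum(2)>220)).astype(np.uint8)*255
    mm=cv2.morphologyEx(mm,cv2.MORPH_OPEN,np.ones((3,3)))
    n,l=cv2.connectedComponents(mm);L=l[pt[1],pt[0]]
    if L==0: continue
    ct=max(cv2.findContours((l==L).astype(np.uint8),cv2.RETR_EXTERNAL,cv2.CHAIN_APPROX_NONE)[0],key=len)
    print(th,cv2.minAreaRect((onz(cs,ct.reshape(-1,2),z)[:,:2]*1000).astype(np.float32)))
E
```

```text
ctr 555.9 -164.3 size 191.5 148.4 yaw 0.2599
handle ((596.44384765625, -153.26031494140625), (33.55668258666992, 11.127306938171387), 14.677437782287598)
[130 127 126] [108 112 121] [132 128 127]
0 ((548.3356323242188, 150.3724822998047), (145.37643432617188, 190.24420166015625), 83.31490325927734)
8 ((547.542236328125, 151.28582763671875), (150.27223205566406, 191.98745727539062), 83.45526885986328)
4 ((547.9951171875, 149.93313598632812), (146.74586486816406, 190.73744201660156), 83.60150909423828)
0 ((563.1862182617188, -165.70086669921875), (192.0184326171875, 144.4354705810547), 14.981131553649902)
8 ((562.1622314453125, -165.0701446533203), (193.666015625, 150.12791442871094), 14.919231414794922)
4 ((563.0042114257812, -165.98651123046875), (192.4768829345703, 145.61627197265625), 14.644636154174805)
```

Emit:
apply_moves --increments '[{"grip": 1, "linear": [-2, 30, 40], "turn": [0, 0, -0.5]}, {"grip": 1, "linear": [-4, 75, 60], "turn": [0, 0, -1]}, {"grip": 1, "linear": [-6, 120, 80], "turn": [0, 0, -1.5]}, {"grip": 1, "linear": [-8, 168, 92], "turn": [0, 0, -2]}, {"grip": 1, "linear": [-10, 217, 92], "turn": [0, 0, -2.5]}, {"grip": 1, "linear": [-12, 266, 92], "turn": [0, 0, -3]}, {"grip": 1, "linear": [-13, 314, 92], "turn": [0, 0, -3.54]}, {"grip": 1, "linear": [-13, 314, 92], "turn": [0, 0, -3.54]}, {"grip": 1, "linear": [-13, 314, 92], "turn": [0, 0, -3.54]}, {"grip": 1, "linear": [-13, 314, 92], "turn": [0, 0, -3.54]}]'

```text
time: 10.35
tool_pos: [0.5439, 0.1506, 0.3863]
tool_rot: [3.141, 0.0, 1.461]
contact_force: [0.3, -0.1, -0.4]
opening: 0.0918
```

```bash
python3 - <<'E'
from h import *
s,im,c=shot('wrist','w9'); print(s['time'],s['tool_pos'],s['tool_rot'],s['contact_force'])
a,y,_=lid(c,im,(318,170),.172)
psi=s['tool_rot'][2]
t=np.array([np.sin(psi),-np.cos(psi)]);x=np.array([np.cos(psi),np.sin(psi)])
d=a-s['tool_pos'][:2]*1000; print('tool x,y',d@x,d@t,'yaw rel',y-(psi-np.pi/2))
psi=1.83105;t=np.array([np.sin(psi),-np.cos(psi)]);x=np.array([np.cos(psi),np.sin(psi)])
d=np.array([555.9-557.31,-164.3+162.15]);print('top tool x,y',d@x,d@t,.2599-(psi-np.pi/2))
E
```

```text
10.35 [0.5438728  0.15056303 0.38631265] [3.14140679e+00 3.46331637e-04 1.46085675e+00] [ 0.31114615 -0.10335071 -0.44789782]
ctr 543.2 152.9 size 149.7 191.9 yaw -0.1127
tool x,y 2.2200070590839616 -0.9198394930535503 yaw rel -0.0027247606361557875
top tool x,y -1.7147689509629929 -1.9157681083088347 -0.00035367320510348854
```

View pics/w9.png

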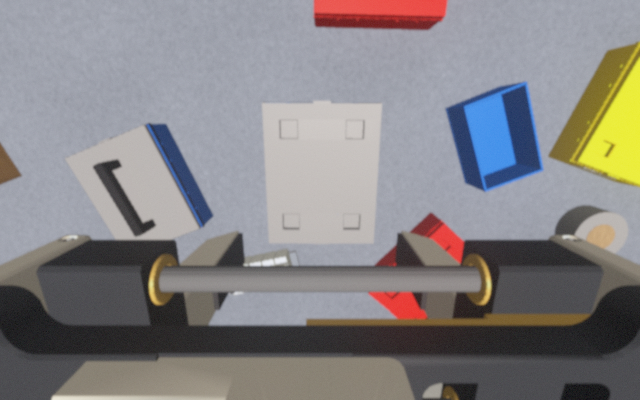

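Emit:
apply_moves --increments '[{"grip": 1, "linear": [2, -45, 0], "turn": [0, 0, 0.5]}, {"grip": 1, "linear": [4, -93, 0], "turn": [0, 0, 1]}, {"grip": 1, "linear": [6, -142, 0], "turn": [0, 0, 1.5]}, {"grip": 1, "linear": [8, -190, -10], "turn": [0, 0, 2]}, {"grip": 1, "linear": [9, -235, -30], "turn": [0, 0, 2.5]}, {"grip": 1, "linear": [10, -280, -50], "turn": [0, 0, 3]}, {"grip": 1, "linear": [12, -315, -80], "turn": [0, 0, 3.53]}, {"grip": 1, "linear": [12, -315, -125], "turn": [0, 0, 3.53]}, {"grip": 1, "linear": [12, -315, -170], "turn": [0, 0, 3.53]}, {"grip": 1, "linear": [12, -315, -210], "turn": [0, 0, 3.53]}]'

```text
time: 11.4
tool_pos: [0.5549, -0.1662, 0.1742]
tool_rot: [-3.141, -0.001, 1.826]
contact_force: [0.2, 0.7, -0.6]
opening: 0.0917
```

```bash
python3 - <<'E'
from h import *
s,im,c=shot('wrist','w10'); print(s['time'],s['tool_pos'],s['tool_rot'],s['contact_force'])
E
```

```text
11.4 [ 0.55485708 -0.16617327  0.17422381] [-3.14095355e+00 -5.16987108e-04  1.82634792e+00] [ 0.24715403  0.72852471 -0.55479948]
```

View pics/w10.png

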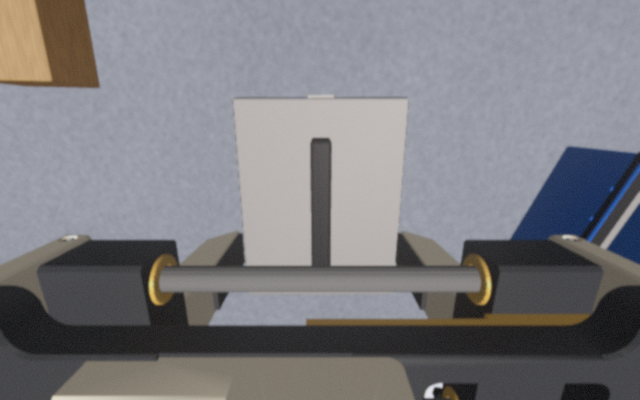

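The bar is centred at column 320 between the jaws. I'll descend and close.

Emit:
apply_moves --grip_force 40 --increments '[{"grip": 1, "linear": [1, 1.5, -40], "turn": [0, 0, 0.03]}, {"grip": 1, "linear": [1, 1.5, -70], "turn": [0, 0, 0.03]}, {"grip": 1, "linear": [1, 1.5, -81], "turn": [0, 0, 0.03]}, {"grip": 1, "linear": [1, 1.5, -81], "turn": [0, 0, 0.03]}, {"grip": 0, "linear": [1, 1.5, -81], "turn": [0, 0, 0.03]}, {"grip": 0, "linear": [1, 1.5, -81], "turn": [0, 0, 0.03]}, {"grip": 0, "linear": [1, 1.5, -81], "turn": [0, 0, 0.03]}, {"grip": 0, "linear": [1, 1.5, -81], "turn": [0, 0, 0.03]}, {"grip": 0, "linear": [1, 1.5, -81], "turn": [0, 0, 0.03]}, {"grip": 0, "linear": [1, 1.5, -81], "turn": [0, 0, 0.03]}]'

```text
time: 12.45
tool_pos: [0.5572, -0.1628, 0.0954]
tool_rot: [3.141, 0.0, 1.833]
contact_force: [-1.4, 0.1, 0.2]
opening: 0.0485
```

Emit:
apply_moves --increments '[{"grip": 0, "linear": [0, 0, 0], "turn": [0, 0, 0]}, {"grip": 0, "linear": [0, 0, 0], "turn": [0, 0, 0]}, {"grip": 0, "linear": [0, 0, 0], "turn": [0, 0, 0]}]'

```text
time: 12.75
tool_pos: [0.5571, -0.1628, 0.0951]
tool_rot: [-3.142, -0.0, 1.833]
contact_force: [0.6, 0.5, -0.3]
opening: 0.0245
```

Emit:
apply_moves --increments '[{"grip": 0, "linear": [0, 0, 0], "turn": [0, 0, 0]}, {"grip": 0, "linear": [0, 0, 0], "turn": [0, 0, 0]}, {"grip": 0, "linear": [0, 0, 0], "turn": [0, 0, 0]}, {"grip": 0, "linear": [0, 0, 0], "turn": [0, 0, 0]}]'

```text
time: 13.15
tool_pos: [0.5572, -0.163, 0.0951]
tool_rot: [3.141, 0.0, 1.833]
contact_force: [-0.1, -1.0, -0.7]
opening: 0.0161
```

Emit:
apply_moves --increments '[{"grip": 0, "linear": [0, 0, 5], "turn": [0, 0, 0]}, {"grip": 0, "linear": [0, 0, 12], "turn": [0, 0, 0]}, {"grip": 0, "linear": [0, 0, 25], "turn": [0, 0, 0]}, {"grip": 0, "linear": [0, 0, 45], "turn": [0, 0, 0]}, {"grip": 0, "linear": [0, 0, 70], "turn": [0, 0, 0]}, {"grip": 0, "linear": [0, 0, 70], "turn": [0, 0, 0]}, {"grip": 0, "linear": [0, 0, 70], "turn": [0, 0, 0]}]'

```text
time: 13.85
tool_pos: [0.5572, -0.1628, 0.1655]
tool_rot: [3.141, 0.0, 1.833]
contact_force: [-0.2, 0.4, -5.1]
opening: 0.0155
```

```bash
python3 - <<'E'
from h import *
s,im,c=shot('wrist','w11'); print(s['time'],s['tool_pos'],s['tool_rot'],s['contact_force'],s['torque'],s['opening'])
s,im,c=shot('side','d11',(240,120,460,260),3.5)
E
```

```text
13.85 [ 0.55717454 -0.1627596   0.16551816] [3.14076956e+00 4.97747931e-04 1.83274658e+00] [-0.16508159  0.36174222 -5.09804453] [ 0.04647699  0.09693184 -0.01708215] 0.015496079056605392
```

View pics/w11.png

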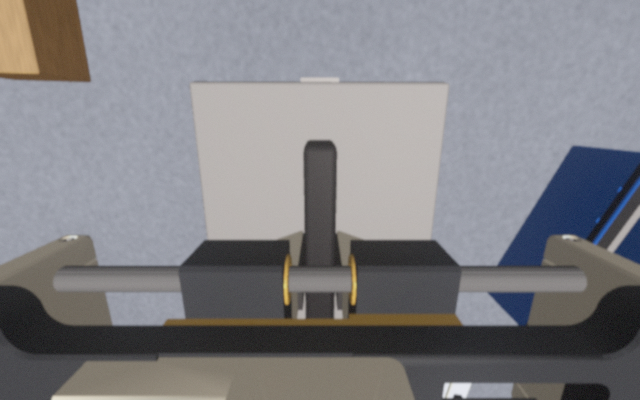

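View pics/d11.png

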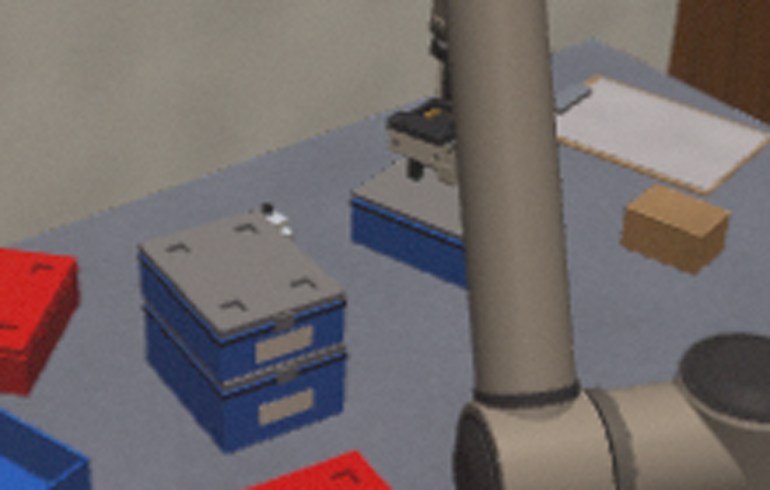

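```bash
python3 - <<'E'
from h import *
s=observe(); c=cam('wrist',s); psi=s['tool_rot'][2]
im=cv2.imread('pics/w11_raw.png'); print(im[76:90,250].sum(1), im[76:90,400].sum(1))
x=np.array([np.cos(psi),np.sin(psi)]);t=np.array([np.sin(psi),-np.cos(psi)])
for z in (.146,.150,.154):
    P=onz(c,[(192,82),(447,82),(205,230),(435,230)],z)[:,:2]*1000-s['tool_pos'][:2]*1000
    print(z,np.c_[P@x,P@t].round(1).tolist())
E
```

```text
[464 463 464 469 455 427 443 489 528 541 548 548 547 550] [484 485 485 492 474 449 448 479 518 543 550 553 556 558]
0.146 [[-72.6, -94.5], [72.4, -94.6], [-75.0, -4.5], [75.6, -4.4]]
0.15 [[-71.0, -94.0], [70.8, -94.1], [-73.3, -6.1], [73.8, -6.0]]
0.154 [[-69.3, -93.5], [69.1, -93.7], [-71.6, -7.7], [72.1, -7.6]]
```

```bash
python3 - <<'E'
from h import *
def edges(im,c,s,z,rows):
    psi=s['tool_rot'][2];x=np.array([np.cos(psi),np.sin(psi)]);t=np.array([np.sin(psi),-np.cos(psi)])
    m=gmask(im); n,l=cv2.connectedComponents(m); L=l[rows[0],300 if rows[0]>0 else 0]
    ct=[]
    for r in rows:
        w=np.where(l[r]==l[rows[0],270])[0]; P=onz(c,[(w[0],r),(w[-1],r)],z)[:,:2]*1000-np.array(s['tool_pos'][:2])*1000
        print(r,w[0],w[-1],'width',((P[1]-P[0])@x).round(1),'x',((P[1]+P[0])@x/2).round(1),'y',(P@t).mean().round(1))
    w=np.where(l[:,270]==l[rows[0],270])[0];print('top row',w[0],((onz(c,[(270,w[0])],z)[0,:2]*1000-np.array(s['tool_pos'][:2])*1000)@t).round(1))
s=dict(tool_pos=[0.55485708,-0.16617327,0.17422381],tool_rot=[-3.14095355,-5.16987108e-04,1.82634792])
edges(cv2.imread('pics/w10_raw.png')[:,:,::-1],cam('wrist',s),s,.08,[110,140,170,200,225])
s=observe()
edges(cv2.imread('pics/w11_raw.png')[:,:,::-1],cam('wrist',s),s,.150,[100,120,140,170,200,225])
E
```

```text
110 233 408 width 146.5 x 0.8 y -81.6
140 235 405 width 146.3 x 0.4 y -57.0
170 238 403 width 146.1 x 0.9 y -31.0
200 240 401 width 146.9 x 0.9 y -3.4
225 242 399 width 146.9 x 1.0 y 20.9
top row 97 -91.9
100 191 447 width 144.6 x -0.4 y -84.6
120 193 445 width 145.0 x -0.4 y -73.8
140 195 443 width 145.3 x -0.4 y -62.5
170 199 439 width 144.7 x -0.4 y -44.7
200 202 435 width 144.7 x -0.7 y -26.0
225 205 433 width 145.2 x -0.4 y -9.4
top row 81 -94.6
```

The box hangs level in the grip (constant lid width, centred). I'll carry it over at a clear height.

Emit:
apply_moves --increments '[{"grip": 0, "linear": [0, 0, 15], "turn": [0, 0, 0]}, {"grip": 0, "linear": [0, 0, 40], "turn": [0, 0, 0]}, {"grip": 0, "linear": [0, 5, 70], "turn": [0, 0, 0]}, {"grip": 0, "linear": [0, 15, 100], "turn": [0, 0, 0]}, {"grip": 0, "linear": [-1, 30, 125], "turn": [0, 0, -0.3]}, {"grip": 0, "linear": [-2, 50, 145], "turn": [0, 0, -0.6]}, {"grip": 0, "linear": [-3, 75, 150], "turn": [0, 0, -0.9]}, {"grip": 0, "linear": [-4, 105, 150], "turn": [0, 0, -1.2]}, {"grip": 0, "linear": [-5, 135, 150], "turn": [0, 0, -1.5]}, {"grip": 0, "linear": [-6, 165, 150], "turn": [0, 0, -1.8]}]'

```text
time: 14.95
tool_pos: [0.5505, 0.0033, 0.3136]
tool_rot: [-3.139, -0.001, 1.643]
contact_force: [0.5, -1.4, -4.6]
opening: 0.016
```

Emit:
apply_moves --increments '[{"grip": 0, "linear": [-1, 30, 0], "turn": [0, 0, -0.3]}, {"grip": 0, "linear": [-2, 60, 0], "turn": [0, 0, -0.6]}, {"grip": 0, "linear": [-3, 90, 0], "turn": [0, 0, -0.9]}, {"grip": 0, "linear": [-4, 115, 0], "turn": [0, 0, -1.2]}, {"grip": 0, "linear": [-5, 135, 0], "turn": [0, 0, -1.5]}, {"grip": 0, "linear": [-6, 147, 0], "turn": [0, 0, -1.7]}, {"grip": 0, "linear": [-6.5, 151, 0], "turn": [0, 0, -1.77]}, {"grip": 0, "linear": [-6.5, 151, 0], "turn": [0, 0, -1.77]}, {"grip": 0, "linear": [-6.5, 151, 0], "turn": [0, 0, -1.77]}, {"grip": 0, "linear": [-6.5, 151, 0], "turn": [0, 0, -1.77]}]'

```text
time: 15.95
tool_pos: [0.5447, 0.1524, 0.3149]
tool_rot: [-3.141, 0.0, 1.458]
contact_force: [-0.2, -0.8, -3.9]
opening: 0.0157
```

```bash
python3 - <<'E'
from h import *
s,im,c=shot('wrist','w12'); print(s['time'],s['tool_pos'],s['tool_rot'],s['contact_force'],s['opening'])
s,im,c=shot('scene','s12',(260,110,420,230),5)
s,im,c=shot('side','d12',(240,120,460,260),3.5)
E
```

```text
15.95 [0.54473476 0.15239955 0.31494806] [-3.14121240e+00  2.28469379e-04  1.45814001e+00] [-0.19386679 -0.80971942 -3.89460696] 0.01567220395445657
```

View pics/w12.png

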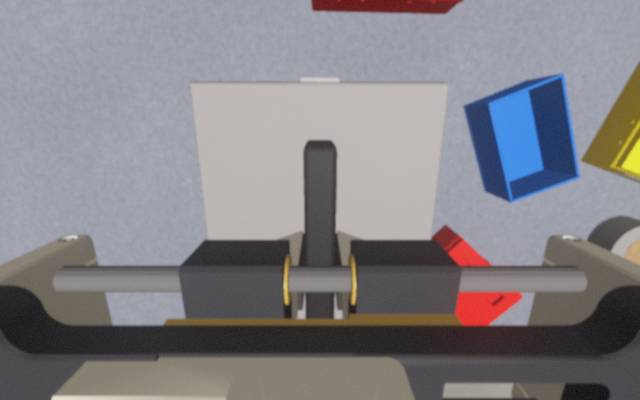

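View pics/d12.png

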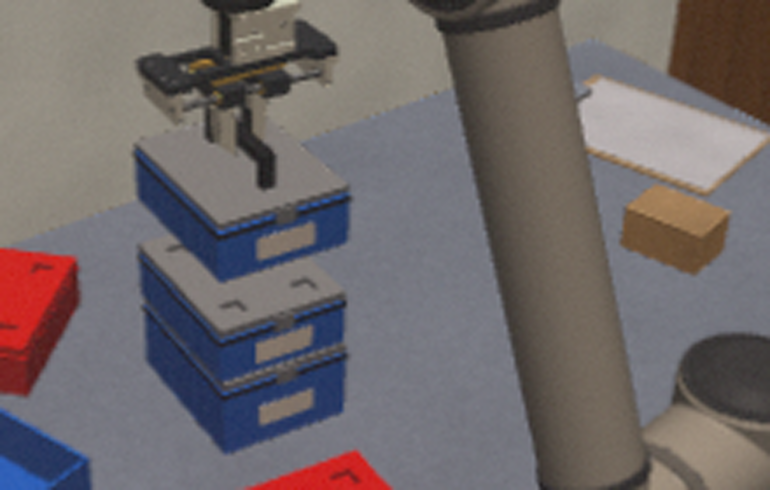

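The held box is over the middle box, parallel to it, and hasn't slipped. I'll lower it.

Emit:
apply_moves --increments '[{"grip": 0, "linear": [0, 0.6, -12], "turn": [0, 0, 0]}, {"grip": 0, "linear": [0, 0.6, -26], "turn": [0, 0, 0]}, {"grip": 0, "linear": [0, 0.6, -36], "turn": [0, 0, 0]}, {"grip": 0, "linear": [0, 0.6, -42], "turn": [0, 0, 0]}, {"grip": 0, "linear": [0, 0.6, -46], "turn": [0, 0, 0]}, {"grip": 0, "linear": [0, 0.6, -49], "turn": [0, 0, 0]}, {"grip": 0, "linear": [0, 0.6, -51], "turn": [0, 0, 0]}, {"grip": 0, "linear": [0, 0.6, -52], "turn": [0, 0, 0]}, {"grip": 0, "linear": [0, 0.6, -52], "turn": [0, 0, 0]}]'

```text
time: 17.0
tool_pos: [0.5447, 0.1538, 0.2633]
tool_rot: [3.141, -0.0, 1.459]
contact_force: [-1.3, 0.2, -4.2]
opening: 0.0153
```

Emit:
apply_moves --increments '[{"grip": 0, "linear": [0, 0, -1.5], "turn": [0, 0, 0]}, {"grip": 0, "linear": [0, 0, -3], "turn": [0, 0, 0]}, {"grip": 0, "linear": [0, 0, -4], "turn": [0, 0, 0]}, {"grip": 0, "linear": [0, 0, -4.5], "turn": [0, 0, 0]}, {"grip": 0, "linear": [0, 0, -4.5], "turn": [0, 0, 0]}]'

```text
time: 17.5
tool_pos: [0.5447, 0.1537, 0.259]
tool_rot: [3.141, -0.0, 1.459]
contact_force: [-0.8, -0.0, -3.0]
opening: 0.0156
```

```bash
python3 - <<'E'
from h import *
s,im,c=shot('side','d13',(240,120,460,260),3.5); print(s['time'],s['tool_pos'],s['contact_force'],s['torque'])
E
```

```text
17.5 [0.5446648  0.15373808 0.2589814 ] [-0.7671363  -0.03726677 -3.02507299] [-0.03300478  0.14518406 -0.01464598]
```

View pics/d13.png

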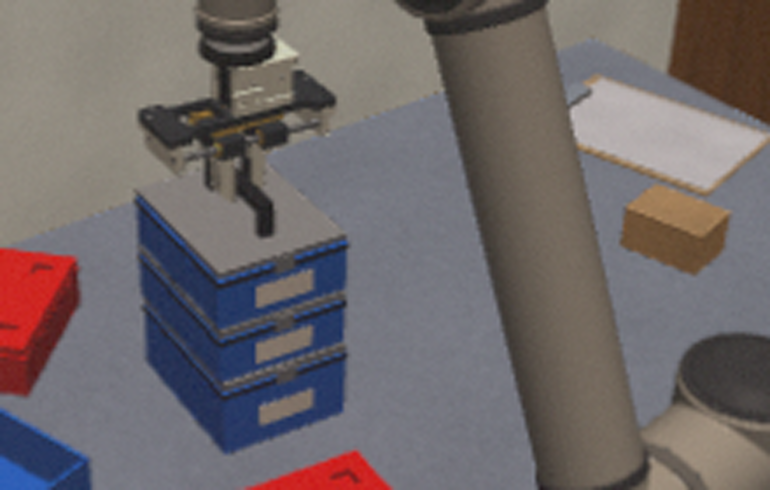

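Nearly down: the gaps match and some of the weight has come off. One more millimetre, then release and go up.

Emit:
apply_moves --increments '[{"grip": 0, "linear": [0, 0, -1], "turn": [0, 0, 0]}, {"grip": 0, "linear": [0, 0, -1.5], "turn": [0, 0, 0]}, {"grip": 0, "linear": [0, 0, -1.5], "turn": [0, 0, 0]}]'

```text
time: 17.85
tool_pos: [0.5449, 0.1536, 0.2587]
tool_rot: [3.14, -0.0, 1.459]
contact_force: [-2.6, -2.7, 4.9]
opening: 0.0155
```

Emit:
apply_moves --increments '[{"grip": 0.3, "linear": [0, 0, 0], "turn": [0, 0, 0]}, {"grip": 0.6, "linear": [0, 0, 0], "turn": [0, 0, 0]}, {"grip": 1, "linear": [0, 0, 0], "turn": [0, 0, 0]}, {"grip": 1, "linear": [0, 0, 0], "turn": [0, 0, 0]}, {"grip": 1, "linear": [0, 0, 0], "turn": [0, 0, 0]}, {"grip": 1, "linear": [0, 0, 0], "turn": [0, 0, 0]}, {"grip": 1, "linear": [0, 0, 0], "turn": [0, 0, 0]}, {"grip": 1, "linear": [0, 0, 0], "turn": [0, 0, 0]}]'

```text
time: 18.65
tool_pos: [0.5447, 0.1538, 0.2571]
tool_rot: [3.142, -0.0, 1.459]
contact_force: [0.3, -1.1, -0.5]
opening: 0.0751
```

Emit:
apply_moves --increments '[{"grip": 1, "linear": [0, 0, 0], "turn": [0, 0, 0]}, {"grip": 1, "linear": [0, 0, 10], "turn": [0, 0, 0]}, {"grip": 1, "linear": [0, 0, 40], "turn": [0, 0, 0]}, {"grip": 1, "linear": [0, 0, 80], "turn": [0, 0, 0]}, {"grip": 1, "linear": [0, 0, 120], "turn": [0, 0, 0]}, {"grip": 1, "linear": [0, 0, 160], "turn": [0, 0, 0]}, {"grip": 1, "linear": [0, 0, 190], "turn": [0, 0, 0]}, {"grip": 1, "linear": [0, 0, 190], "turn": [0, 0, 0]}, {"grip": 1, "linear": [0, 0, 190], "turn": [0, 0, 0]}]'

```text
time: 19.55
tool_pos: [0.5447, 0.1538, 0.4478]
tool_rot: [3.14, -0.0, 1.459]
contact_force: [0.1, 0.5, -1.3]
opening: 0.0917
```

```bash
python3 - <<'E'
from h import *
s,im,c=shot('wrist','w14'); print(s['time'],s['tool_pos'],s['tool_rot'],s['contact_force'],s['opening'])
for z in (.244,.252): lid(c,im,(290,170),z)
s,im,c=shot('side','d14',(240,120,460,260),3.5)
E
```

```text
19.55 [0.54467488 0.15375728 0.44783764] [ 3.14008713e+00 -4.27833989e-04  1.45878659e+00] [ 0.14119358  0.4872476  -1.26528915] 0.09167165201797241
ctr 555.6 136.3 size 180.7 221.8 yaw -0.1028
ctr 553.7 136.8 size 176.7 216.9 yaw -0.1028
```

View pics/w14.png

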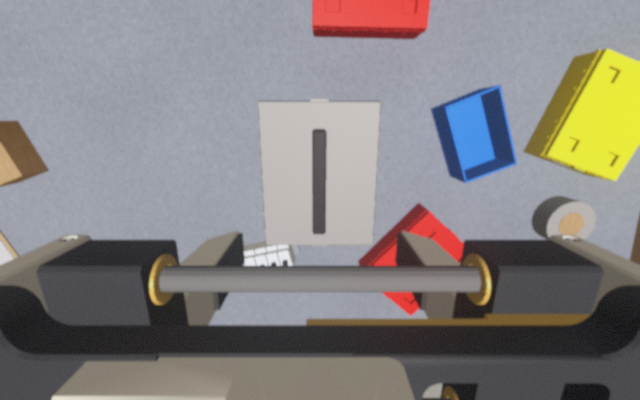

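View pics/d14.png

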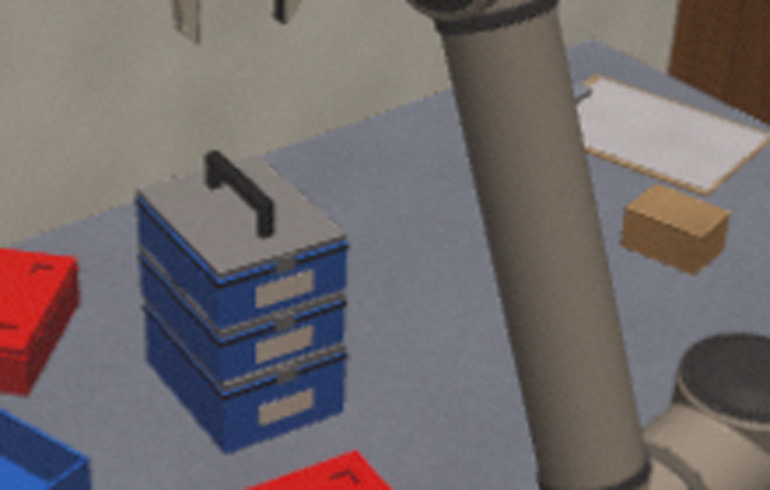

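```bash
python3 - <<'E'
from h import *
s=observe(); c=cam('wrist',s)
im=cv2.imread('pics/w14_raw.png')[:,:,::-1].copy(); im[244:]=0; im[:,:261-3]=0; im[235:,:262]=0
for z in (.244,.252): lid(c,im,(290,170),z)
i=cv2.imread('pics/d14_raw.png'); cd=cam('side')
print('mid ref 543.2 152.9 yaw -.1127')
for ctr,yaw,h in [((543.2,152.9),-.1127,z) for z in (.104,.172,.244,.252)]:
    P=[]
    for a,b in [(-95,75),(-95,-75)]:
        P.append([(ctr[0]+a*np.cos(yaw)-b*np.sin(yaw))/1e3,(ctr[1]+a*np.sin(yaw)+b*np.cos(yaw))/1e3,h])
    print(h,((proj(cd,P)-[240,120])*3.5).round(1).tolist())
E
```

```text
ctr 538.4 151.7 size 151.3 186.2 yaw -0.1118
ctr 536.9 151.9 size 147.9 182.0 yaw -0.1118
mid ref 543.2 152.9 yaw -.1127
0.104 [[219.9, 385.6], [344.1, 343.2]]
0.172 [[219.0, 331.8], [346.0, 290.4]]
0.244 [[218.0, 272.0], [348.2, 231.9]]
0.252 [[217.9, 265.1], [348.5, 225.2]]
```

```bash
python3 -c "
from cell import *
print(hand_in()); print(observe()['time'])"
```

```text
the job is handed in; nothing more can be done
None
the job is handed in; nothing more can be done
```

The stack is built and handed in at about 19.7 s, with the middle box seated on the bottom box and the handled box seated on the middle one. No verdict was reported.

**What I did:** I pushed the middle box square with the open fingers, first along the bottom box's −x and then along −y, until its feet dropped in. I then gripped the handled box at the centre of its bar, carried it over, lowered it into the recesses, let go and raised the gripper clear.

**Last checks:**
- **Middle box:** The push force fell to zero and the lid came down about 8 mm. A later view put it within about 2 mm of centre and parallel to within 0.005 rad.
- **Handled box:** It went down to the fully seated height (about 4 mm into the recesses before taking any load). Afterwards its yaw was −0.112 against −0.113 for the middle box, and the lid's width and the side view both fit 244 mm, the seated height, rather than 252 mm.
- **Gripper:** It was open and well above the stack, touching nothing.

**Checks that were weaker or disagreed:**
- The scene camera placed the boxes 4–6 mm farther out in x than the wrist camera. I used the wrist camera throughout.
- The last wrist measurement of the top lid was cut short: the near edge was lost because the breakers merged with it in the mask. Its centre is therefore only known to about 2–3 mm, though that agrees with the seated position.
- I did not re-measure the bottom box, the bin, the carton or the breakers at the end. In the pictures none of them looks moved.

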